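# Lock the filter hatch of the sanding box

## Robot

A 7-joint arm with a two-finger parallel gripper is mounted at the origin on the work surface. World frame = base frame: x ahead of the robot, y to its left, z up, the work surface at z = 0. Lengths are in m, angles in degrees, forces in N, time in s.
With the tool pointing down it reaches from about 0.4 to 0.875 m from the base axis. Payload 6.5 kg.
Tool frame: the origin (TCP) lies at the very end of the fingers, on their centre line; the grasp point (between the pads) lies env.grasp_offset behind it (env.grasp_offset is the distance from the TCP to the grasp point, in m); z points along the fingers, y is the line along which they close (so a half turn about z gives the same grasp; the last joint's range is limited). The gripper opens to 85 mm and grips with 20 to 120 N. Pads are 22 mm wide; open, the fingers measure 114 mm over their backs; the gripper's body (76 mm by 85 mm) begins 54 mm behind the grasp point. The pads swing forward as they close: fully open they stand 13 mm farther back than shut.
Start: joints at [71.436, 30.733, -0.252, 88.115, 0.149, 61.152, -4.079], TCP at [0.166, -0.629, 0.231] pointing down, gripper open.
Joint ranges: [-154.64, 154.64], [-21.42, 123.67], [-72.66, 72.17], [13.99, 137.28], [-74.86, 254.86], [10.95, 109.41], [-158.01, 158.01]. Speed limits (degrees/s): [136.94, 136.94, 180, 180, 180, 180, 180].

## Interface

Orientations are given as [roll, pitch, yaw] about the fixed x, y, z axes, in that order (R = Rz(yaw) Ry(pitch) Rx(roll)).
In Python, from station import env gives the robot as it stands.
- The arm moves only by the shell command python3 drive.py 'ROWS' [OPENING] [FORCE]. ROWS is a JSON object with one list for each field, all of the same length, 1 to 5, a row being the entries at one place: dx, dy, dz (the shift in shares of 0.6 m (1.0 is 0.6 m)), drx, dry, drz (a rotation vector in parts of the range, where 1.0 means 90 degrees); each row is the pose to reach, as a shift and turn from the pose commanded when the command began, along the tool's axes at that moment; what a row does not reach only later rows make up. A row lasts 1/10 s, in which the tool goes at most 0.05 m and 8.59 degrees, less where a joint would pass 70% of its speed; a pose out of reach is approached as far as the arm can. OPENING is the finger opening in m, set as the command begins (- or left out keeps the last). The fingers move at their own pace and stop on an object; FORCE is the grip in N (left out, the last holds). Time passes only in rows, so rows that do not move let the fingers close. It prints the time, the measured TCP pose, the force, the opening and the grip force at its end. A shift or turn number past 1, either way, is cut back to 1. Input that does not fit is refused with a message, and nothing moves.
- env.get_obs(): the state, without advancing time (a new reading comes with each control period).
- env.snapshot(name): name is "side" or "top" or "wrist"; returns the picture (384x512x3 uint8, blue, green, red); there is no depth.
- env.camera_params(name): a dict with "camera_matrix" (3x3 intrinsics, pixels), "camera_from_world" (4x4, takes a point from world to camera coordinates); the wrist camera has in their place "tool_from_camera" (4x4, takes a point from camera to tool coordinates, whose origin is the TCP and whose axes are the flange's). Camera axes: x right, y up, looking along -z (the intrinsics and any distortion apply to the point x, -y, -z); pixel columns grow to the right and rows downward; lengths in m; the calibration is good to about 2 mm. A picture is of the moment at which its call begins: read the wrist's pose just before it. camera_params takes no time and is no camera call.
- env.sign_off(): hands the job in; it is judged then, once.
The state is a dict: "time_s": time; "q": joint angles; "joint_velocities": joint speeds; "joint_torque": joint torques, N m; "tcp_pos": TCP position; "tcp_rot": TCP orientation; "contact_force": force on the tool from outside, world axes, zero at the start; "wrist_torque": the same for the moment, N m; "opening": finger opening in m; "grasp_force": force on a finger pad.
Only numpy, scipy, OpenCV 4.12 (cv2) and the standard library are available. Lean on these libraries where they do the work, as an engineer would, in place of code of your own. Each camera call takes 0.05 s, during which the arm holds its last target. There are 200 camera calls.

## Task

The filter hatch in the top of the sanding box has been left ajar, sitting up on its springy seal. Set your closed fingertips in the slot of the orange dial, push the hatch down flush against the seal and, keeping it down, turn the dial a quarter turn clockwise (seen from above) to its stop so that the hatch stays locked flush; then take the hand away. Do not swing the hatch open, and leave the sanding block, wax tin, bark ring and dust brush where they are.

Things in the scene. Friction and masses are not known exactly. Their poses are not given: they have to be found in the camera images.
- box: Downdraft sanding box, fixed, 300 (x) x 460 (y) x 110 (z) mm, grey sides, aluminium top: air holes in its -y half, dark steel hatch in its +y half. Origin: centre of the underside; z up; front is -x. Hatch 210 x 170 mm, centre at x +5, y +125 mm; locked, its top is level with the box top, 110 mm up. Hinge knuckles at its +x edge stand 7 mm above the top.
- hatch (a joint): Hatch tilt about its hinge (rad): 0 flush, positive = front edge up. Unlocked and left alone, a springy seal holds it ajar at about 0.055. It can be pushed below flush to a stop at -0.018 (slot 2.8 mm, front edge 3.8 mm below flush). Push at the dial's centre: about 5 N to hold it flush, 7 N at the lower stop.
- dial (a joint): Turn of the orange dial (rad), clockwise from above: 0 open, 1.571 locked, a stop at each end; starts at 0 to 0.3; friction 0.1 N m. At about 1.1 its cam tongue, under the hatch, meets a keeper under the opening's front rim: with the hatch flush or lower it passes freely below; a little higher it drags on the rounded keeper; ajar it is blocked. Past 1.3 it holds the released hatch flush.
- slot (a point): Centre of the floor of the finger slot, on the dial's axis; 97 mm above the table when flush, about 8 mm more ajar. x runs along the slot to the white mark (turns with the dial), y across, z up. Slot: black floor, 16 mm deep from the dial's face, 28 mm wide (34 mm at its rounded lips), 60 mm long at its sides, 66 mm in the middle, ends closed.
- dial_face (a point): Point on the dial's axis, level with its face, 16 mm above the slot's floor. Orange disc, 84 mm across, 3 mm proud of the hatch. Axes as for slot. Open: slot along the box's y, white rim mark at the red dot (box -y side). Locked: slot along the box's x, mark at the green dot (front, -x side). A tip near one end of the slot, swept round the axis, turns it with least play.
- hinge (a point): Middle of the hatch's hinge line (along the box's y), at its +x edge: box x +110, y +125, z 110 mm. The dial's axis is 155 mm from it towards the front, at half the hatch's width. Axes: those of the hatch, z out of its top face.
- hatch_edge (a point): Middle of the hatch's front (-x) edge, on its top face: 110 mm above the table when flush, about 121 mm when ajar. 55 mm from the dial's axis.
- sanding_block: Sanding block, wood wrapped in grey abrasive paper, 120 x 52 x 32 mm, loose on the perforated half of the box top. Origin: centre of the underside; x along its length. Bystander.
- wax_tin: Round brass tin with a yellow lid, 74 mm across, 30 mm high, loose on the table beside the box's +y side. Origin: centre of the underside. Bystander.
- bark_ring: Brown napkin ring of rolled bark, 52 mm across, 40 mm high, standing loose on the table beside the box's +y side. Origin: centre of the underside. Bystander.
- dust_brush: Bench brush with a brown wooden handle and grey bristles, 200 mm long, 42 mm wide, 20 mm high, loose on the table beside the box's -y side. Origin: its middle, on the table; x from handle to bristles. Bystander.

How it is judged (in metres and radians):
On the way, in this order (a step that is already met when the one before it is completed fails the run):
1. the fingers, at the dial, push the hatch down flush (value of joint hatch below 0.015 rad and contact force between the fingers and box above 1 N and horizontal distance between the grasp point and slot below 0.05 m), for 0.05 s.
2. the dial is turned to its locked end with the hatch down (value of joint dial above 1.4 rad and value of joint hatch below 0.015 rad), for 0.1 s.
At the end, for the whole second after the job is handed in: The dial stands within 10 degrees of its locked stop (joint above 1.40 rad), the hatch stays down by itself, its front edge within 3 mm of flush (joint between -0.012 and 0.015 rad), both at rest, and the sanding block, tin, ring and brush are within 20 mm of where they began (all of step 2 and value of joint hatch above -0.012 rad and velocity of joint each of dial, hatch below 0.05 rad/s and distance of each of sanding_block, wax_tin, bark_ring, dust_brush from where it was at the start of the episode below 0.02 m); the robot touches nothing.
It fails at once if the hatch is swung open or lifted (front edge about 30 mm up) (value of joint hatch above 0.15 rad).
It fails at once if the sanding block is moved or lifted by more than 20 mm (distance of sanding_block from where it was at the start of the episode above 0.02 m).
It fails at once if the wax tin is moved or lifted by more than 20 mm (distance of wax_tin from where it was at the start of the episode above 0.02 m).
It fails at once if the bark ring is moved or lifted by more than 20 mm (distance of bark_ring from where it was at the start of the episode above 0.02 m).
It fails at once if the dust brush is moved or lifted by more than 20 mm (distance of dust_brush from where it was at the start of the episode above 0.02 m).
It also fails if it takes over 38 s, if anything falls off the work surface, if the arm or the gripper's body presses on something with over 40 N, if the wrist force passes 120 N, or if a joint passes its speed limit or range.

## Working session

There is one attempt and no reset: what is moved stays moved. The work goes in short steps, Python scripts to look and compute and a shell command to move; the robot and the scene stay as the last step left them, time stands still between calls to the robot, and variables do not carry over. Pictures are saved under pics/ and viewed, at most 10 in all, crops included, and the job is handed in when it is done.

```bash
ls; mkdir -p pics; python3 - <<'E'
from station import env
import cv2,numpy as np
o=env.get_obs();print(o['time_s'],o['tcp_pos'],o['tcp_rot'],o['opening'],env.grasp_offset)
a=env.snapshot("top");b=env.snapshot("side");cv2.imwrite("pics/top0.png",a);cv2.imwrite("pics/side0.png",b)
for n in("top","side","wrist"):print(n,env.camera_params(n))
E
```

```text
drive.py
pics
station.py
0.0 [ 0.16552292 -0.62793105  0.23040852] [-1.79901852e+02  8.34703196e-03  1.47736426e+01] 0.08525935890944372 0.0187
top {'camera_matrix': array([[363.00829549,   0.        , 261.01189215],
       [  0.        , 363.00829549, 189.90092347],
       [  0.        ,   0.        ,   1.        ]]), 'camera_from_world': array([[-0.02615809, -0.999529  , -0.01604755, -0.00792944],
       [ 0.98645583, -0.02840963,  0.16154808, -0.57784748],
       [-0.16192789, -0.01160441,  0.98673436, -1.03085243],
       [ 0.        ,  0.        ,  0.        ,  1.        ]])}
side {'camera_matrix': array([[369.37636798,   0.        , 253.29068457],
       [  0.        , 369.37636798, 194.21270413],
       [  0.        ,   0.        ,   1.        ]]), 'camera_from_world': array([[-0.67887534, -0.73415417, -0.01208004,  0.38020946],
       [ 0.56171941, -0.52987888,  0.63537365, -0.39444225],
       [-0.47286318,  0.42455391,  0.77211035, -0.87812351],
       [ 0.        ,  0.        ,  0.        ,  1.        ]])}
wrist {'camera_matrix': array([[288.93159353,   0.        , 259.71607936],
       [  0.        , 288.93159353, 187.26788486],
       [  0.        ,   0.        ,   1.        ]]), 'tool_from_camera': array([[-3.63466695e-04,  9.61878290e-01,  2.73477645e-01,
         7.03954931e-02],
       [ 9.99999690e-01,  1.58664557e-04,  7.70997532e-04,
        -3.50617407e-04],
       [ 6.98214579e-04,  2.73477841e-01, -9.61878050e-01,
        -1.43616404e-01],
       [ 0.00000000e+00,  0.00000000e+00,  0.00000000e+00,
         1.00000000e+00]])}
```

View pics/top0.png

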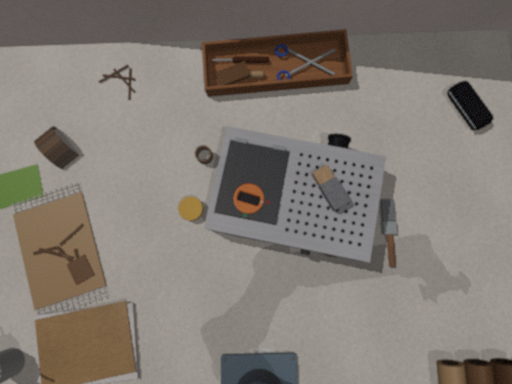

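View pics/side0.png

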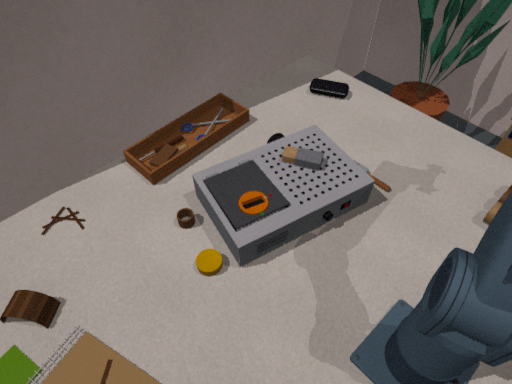

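The box sits ahead of the robot, with the orange dial at about (248,198) in the top view and (254,203) in the side view. The slot lies close to the box's y axis. Next I measure these.

```bash
cat > h.py <<'E'
from station import env
import cv2,numpy as np
def ray(n,px):
    p=env.camera_params(n);K=p['camera_matrix'];T=p['camera_from_world']
    d=np.array([(px[0]-K[0,2])/K[0,0],-(px[1]-K[1,2])/K[1,1],-1.]);R=T[:3,:3]
    return -R.T@T[:3,3],R.T@d
def onz(n,px,z):
    c,d=ray(n,px);return c+d*(z-c[2])/d[2]
def tri(p1,p2,n1="top",n2="side"):
    A=[];b=[]
    for n,p in((n1,p1),(n2,p2)):
        c,d=ray(n,p);d=d/np.linalg.norm(d);M=np.eye(3)-np.outer(d,d);A.append(M);b.append(M@c)
    return np.linalg.lstsq(np.vstack(A),np.hstack(b),rcond=None)[0]
def orange(im):
    h=cv2.cvtColor(im,cv2.COLOR_BGR2HSV);m=cv2.inRange(h,(5,170,120),(16,255,255))
    cs,_=cv2.findContours(m,cv2.RETR_CCOMP,cv2.CHAIN_APPROX_NONE)
    return m,max(cs,key=cv2.contourArea)
E
python3 - <<'E'
from h import *
E={}
for n in("top","side"):
    im=cv2.imread(f"pics/{n}0.png");m,c=orange(im)
    e=cv2.fitEllipse(cv2.convexHull(c));E[n]=e[0];print(n,e,cv2.contourArea(c))
    x,y=map(int,e[0])
    cr=cv2.resize(im[y-40:y+40,x-40:x+40],None,fx=5,fy=5,interpolation=cv2.INTER_CUBIC)
    globals()[n]=cr
    # dark slot in hull
    hm=np.zeros(m.shape,np.uint8);cv2.drawContours(hm,[cv2.convexHull(c)],-1,255,-1)
    d=((im.max(2)<60)&(hm>0)).astype(np.uint8)
    r=cv2.minAreaRect(cv2.findNonZero(d));print(r,d.sum())
    bp=cv2.boxPoints(r);print([onz(n,q,.12).round(4) for q in bp])
    print("face",onz(n,e[0],.121).round(4))
print("tri",tri(E["top"],E["side"]))
# box top corners
for q in((225,129),(386,155),(370,259),(208,231)):print(q,onz("top",q,.11).round(3))
cv2.imwrite("pics/crops.png",np.hstack([top,side]))
E
```

```text
top ((250.92697143554688, 190.63198852539062), (12.616830825805664, 23.993927001953125), 110.03851318359375) 127.0Traceback (most recent call last):
  File "<stdin>", line 12, in <module>
cv2.error: OpenCV(4.12.0) /io/opencv/modules/imgproc/src/convhull.cpp:143: error: (-215:Assertion failed) total >= 0 && (depth == CV_32F || depth == CV_32S) in function 'convexHull'
```

```bash
sed -i 's/(5,170,120),(16,255,255)/(3,140,80),(18,255,255)/' h.py
python3 - <<'E'
from h import *
for n,(x,y) in(("top",(248,198)),("side",(254,203))):
    im=cv2.imread(f"pics/{n}0.png");h=cv2.cvtColor(im,cv2.COLOR_BGR2HSV)
    print([tuple(h[y-9,x+k]) for k in(-4,0,4)],[tuple(h[y+9,x+k]) for k in(-4,0,4)],im[y,x-6:x+7:3].tolist())
    m,c=orange(im);print(cv2.fitEllipse(cv2.convexHull(c)))
    globals()[n]=cv2.resize(im[y-40:y+40,x-40:x+40],None,fx=5,fy=5,interpolation=cv2.INTER_CUBIC)
cv2.imwrite("pics/crops.png",np.hstack([top,side]))
for q in((225,129),(386,155),(370,259),(208,231)):print(q,onz("top",q,.11).round(3))
E
```

```text
[(np.uint8(12), np.uint8(173), np.uint8(159)), (np.uint8(12), np.uint8(173), np.uint8(159)), (np.uint8(12), np.uint8(173), np.uint8(159))] [(np.uint8(12), np.uint8(168), np.uint8(161)), (np.uint8(12), np.uint8(169), np.uint8(160)), (np.uint8(12), np.uint8(167), np.uint8(162))] [[36, 36, 42], [35, 37, 39], [34, 36, 38], [34, 32, 36], [35, 31, 37]]
((244.81495666503906, 70.13025665283203), (34.28079605102539, 126.41744232177734), 87.08019256591797)
[(np.uint8(15), np.uint8(255), np.uint8(174)), (np.uint8(15), np.uint8(255), np.uint8(174)), (np.uint8(15), np.uint8(255), np.uint8(175))] [(np.uint8(16), np.uint8(255), np.uint8(168)), (np.uint8(15), np.uint8(255), np.uint8(170)), (np.uint8(15), np.uint8(255), np.uint8(151))] [[18, 25, 51], [20, 18, 16], [21, 16, 15], [24, 19, 25], [30, 60, 97]]
((183.7672882080078, 142.19854736328125), (53.68442916870117, 142.82595825195312), 62.65202713012695)
(225, 129) [0.747 0.074 0.11 ]
(386, 155) [ 0.657 -0.38   0.11 ]
(370, 259) [ 0.37  -0.313  0.11 ]
(208, 231) [0.457 0.124 0.11 ]
```

View pics/crops.png

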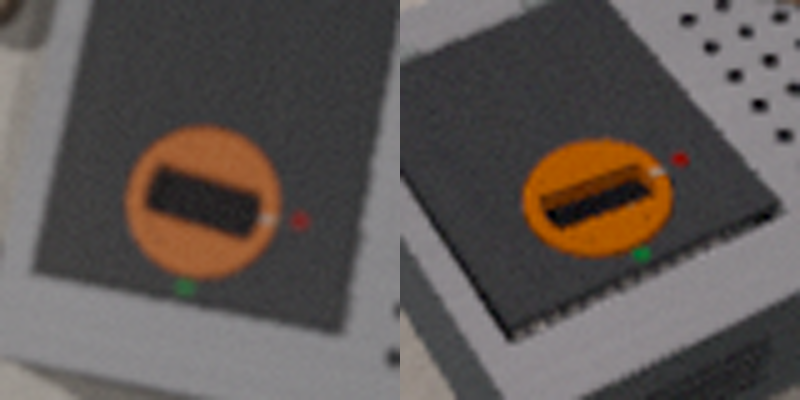

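The crops show the slot running left-right with the white mark at its right end, close to the red dot. The dial is therefore near 0 and the hatch is ajar. Next come the exact centre, the mark and the box yaw.

```bash
python3 - <<'E'
from h import *
E={};S={}
for n,(x,y),v in(("top",(248,198),140),("side",(254,203),200)):
    im=cv2.imread(f"pics/{n}0.png")[y-24:y+24,x-24:x+24];h=cv2.cvtColor(im,cv2.COLOR_BGR2HSV)
    m=cv2.inRange(h,(4,v,60),(20,255,255));cs,_=cv2.findContours(m,0,1);c=max(cs,key=cv2.contourArea)
    e=cv2.fitEllipse(c);o=np.array([x-24,y-24]);E[n]=np.array(e[0])+o;print(n,E[n],e[1:])
    W=((h[...,1]<90)&(h[...,2]>110)).astype(np.uint8);hm=np.zeros_like(m);cv2.ellipse(hm,e,255,-1)
    w=np.argwhere((W>0)&(hm>0))[:,::-1]+o;print("white",w.mean(0) if len(w) else None,len(w))
    for nm,lo,hi in(("red",(170,120,60),(180,255,255)),("green",(50,90,40),(75,255,255))):
        k=np.argwhere(cv2.inRange(h,lo,hi)>0)[:,::-1].mean(0)+o;S[n,nm]=k
        print(nm,k,onz(n,k,.117 if nm=="red" else .12).round(4))
    d=((h[...,2]<75)&(cv2.erode(hm,np.ones((9,9)))>0)).astype(np.uint8)
    r=cv2.minAreaRect(cv2.findNonZero(d));bp=cv2.boxPoints(r)+o;print("slot",np.array(r[0])+o,r[1:],[onz(n,q,.121)[:2].round(4) for q in bp])
    print("face",onz(n,E[n],.121).round(4), "mark",onz(n,w.mean(0),.121).round(4) if len(w) else None)
print("tri",tri(E["top"],E["side"]),"red",tri(S["top","red"],S["side","red"]),"green",tri(S["top","green"],S["side","green"]))
# box top: light grey quad
im=cv2.imread("pics/top0.png");h=cv2.cvtColor(im,cv2.COLOR_BGR2HSV)
P=np.array([onz("top",q,.11)[:2] for q in((225,129),(386,155),(370,259),(208,231))])
ux=((P[0]-P[3])+(P[1]-P[2]));uy=((P[0]-P[1])+(P[3]-P[2]));c=P.mean(0)
ay=np.degrees(np.arctan2(-uy[0],uy[1]));print("yaw",ay,np.degrees(np.arctan2(ux[1],ux[0])),c)
t=np.radians(ay);print("dial pred",c+np.array([[np.cos(t),-np.sin(t)],[np.sin(t),np.cos(t)]])@[-.045,.125])
E
```

```text
top [248.1968956  197.93771553] ((27.250877380371094, 28.873634338378906), 18.85735321044922)
white [260.5 201. ] 2
red [269. 202.] [ 0.5315 -0.0458  0.117 ]
green [244.71428571 215.        ] [0.4971 0.0217 0.12  ]
slot [248.16514015 197.949543  ] ((17.528223037719727, 8.23730754852295), 16.699243545532227) [array([0.5406, 0.0377]), array([0.5624, 0.0308]), array([ 0.547 , -0.0152]), array([ 0.5253, -0.0081])]
face [0.5439 0.0112 0.121 ] mark [ 0.5344 -0.0225  0.121 ]
side [252.81453133 202.29541588] ((22.294431686401367, 28.476455688476562), 87.53205108642578)
white [265.5 197. ] 2
red [268.66666667 195.        ] [ 0.5321 -0.0358  0.117 ]
green [262.125 213.5  ] [0.4958 0.0246 0.12  ]
slot [253.66058731 202.94160843] ((3.9300451278686523, 17.00171661376953), 70.01689147949219) [array([0.5518, 0.0371]), array([ 0.5363, -0.0096]), array([ 0.5241, -0.0032]), array([0.5396, 0.0431])]
face [0.5413 0.0172 0.121 ] mark [ 0.5307 -0.0219  0.121 ]
tri [0.54576214 0.01212162 0.11218189] red [ 0.5354664  -0.04389843  0.10628391] green [0.49780205 0.0221843  0.11571701]
yaw -11.276231824744576 -11.371163672960177 [ 0.55772513 -0.12363368]
dial pred [0.53803623 0.00775257]
```

The rows are not in the units I measure in: shifts go in shares of 0.6 m and turns go in shares of 90 degrees. I convert before sending: 0.175 m / 0.6 = 0.2917, -0.174 m / 0.6 = -0.29.

```bash
for i in 1 2 3; do python3 drive.py '{"dx":[0.0583, 0.1167, 0.175, 0.2333, 0.2917], "dy":[-0.0583, -0.1167, -0.175, -0.2333, -0.29], "dz":[0, 0, 0, 0, 0], "drx":[0, 0, 0, 0, 0], "dry":[0, 0, 0, 0, 0], "drz":[0, 0, 0, 0, 0]}' 0 40; done
for i in 1 2 3; do python3 drive.py '{"dx":[0, 0, 0, 0, 0], "dy":[0, 0, 0, 0, 0], "dz":[0, 0, 0, 0, 0], "drx":[0, 0, 0, 0, 0], "dry":[0, 0, 0, 0, 0], "drz":[-0.0944, -0.1889, -0.2833, -0.3778, -0.4722]}'; done
python3 drive.py '{"dx":[0, 0, 0, 0], "dy":[0, 0, 0, 0], "dz":[0, 0, 0, 0], "drx":[0, 0, 0, 0], "dry":[0, 0, 0, 0], "drz":[-0.0889, -0.1778, -0.2222, -0.2222]}'
python3 - <<'E'
from h import *
o=env.get_obs();print(o['tcp_pos'],o['tcp_rot'],o['q'],o['contact_force'])
cv2.imwrite("pics/w1.png",env.snapshot("wrist"))
E
```

```text
time_s: 0.6
tcp_pos: [0.2911, -0.4135, 0.2311]
tcp_rot: [-180.0, 0.0, 14.8]
contact_force: [1.3, -0.1, 0.5]
opening: 0.0125
grasp_force: 0.0
time_s: 1.1
tcp_pos: [0.4158, -0.2009, 0.2313]
tcp_rot: [180.0, 0.0, 14.8]
contact_force: [1.0, -0.5, -0.5]
opening: 0.0
grasp_force: 0.0
time_s: 1.6
tcp_pos: [0.5407, 0.0119, 0.2311]
tcp_rot: [180.0, 0.0, 14.8]
contact_force: [1.4, -0.8, -0.1]
opening: -0.0002
grasp_force: 0.0
time_s: 2.1
tcp_pos: [0.5399, 0.0101, 0.2309]
tcp_rot: [-180.0, 0.0, 57.6]
contact_force: [-0.1, 0.3, -0.7]
opening: 0.0003
grasp_force: 0.0
time_s: 2.6
tcp_pos: [0.5399, 0.0099, 0.2309]
tcp_rot: [-180.0, -0.0, 100.1]
contact_force: [0.2, 0.3, -0.3]
opening: 0.0003
grasp_force: 0.0
time_s: 3.1
tcp_pos: [0.5399, 0.0099, 0.2309]
tcp_rot: [-180.0, -0.0, 142.6]
contact_force: [-0.4, -0.2, -0.1]
opening: -0.0
grasp_force: 0.0
time_s: 3.5
tcp_pos: [0.54, 0.0099, 0.2309]
tcp_rot: [-180.0, -0.1, 162.3]
contact_force: [-0.2, 0.1, -0.2]
opening: 0.0001
grasp_force: 0.0
[0.53996909 0.00988154 0.23085104] [-1.79999808e+02 -5.47823891e-02  1.62283338e+02] [ 32.84633624  28.63525898 -51.08036845 102.73918233  25.2301147
  60.88211646  44.81049197] [-0.17236072  0.07736529 -0.22622279]
```

View pics/w1.png

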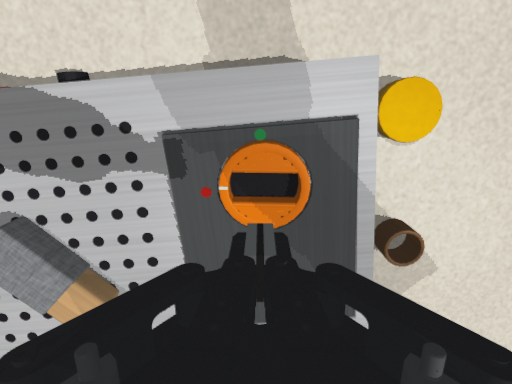

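The wrist view shows the dial centred near (265,185), with the slot horizontal and the white mark at its left end (223,187). The red dot is at (206,191) and the green dot at (260,134).

```bash
cat >> h.py <<'E'
from scipy.spatial.transform import Rotation as Ro
def wz(px,z,o):
    p=env.camera_params("wrist");K=p['camera_matrix'];T=p['tool_from_camera']
    R=Ro.from_euler('xyz',o['tcp_rot'],degrees=True).as_matrix()
    d=R@T[:3,:3]@np.array([(px[0]-K[0,2])/K[0,0],-(px[1]-K[1,2])/K[1,1],-1.]);c=R@T[:3,3]+o['tcp_pos']
    return (c+d*(z-c[2])/d[2])[:2]
E
python3 - <<'E'
from h import *
o=env.get_obs();im=cv2.imread("pics/w1.png");h=cv2.cvtColor(im,cv2.COLOR_BGR2HSV)
m=cv2.inRange(h,(4,190,60),(20,255,255));m[:,:200]=0;m[:,330:]=0;m[240:]=0
cs,_=cv2.findContours(m,0,1);c=max(cs,key=cv2.contourArea)[:,0].astype(float);c=c[c[:,1]<210]
P=np.array([wz(q,.121,o) for q in c])
A=np.c_[2*P,np.ones(len(P))];s=np.linalg.lstsq(A,(P**2).sum(1),rcond=None)[0];print("circle",s[:2],np.sqrt(s[2]+s[:2]@s[:2]))
def blob(lo,hi,x0,x1,y0,y1):
    k=cv2.inRange(h,lo,hi)[y0:y1,x0:x1];return np.argwhere(k>0)[:,::-1].mean(0)+[x0,y0]
ctr=s[:2]
for nm,b,z in(("white",blob((0,0,150),(180,90,255),212,232,175,200),.121),("red",blob((170,120,60),(180,255,255),195,216,180,202),.1175),("green",blob((50,90,40),(75,255,255),245,275,122,146),.1195)):
    p=wz(b,z,o);v=p-ctr;print(nm,b,p,np.hypot(*v),np.degrees(np.arctan2(v[1],v[0])))
d=((h[...,2]<45)).astype(np.uint8);d[:,:228]=0;d[:,302:]=0;d[:168]=0;d[198:]=0
n,l,st,ce=cv2.connectedComponentsWithStats(d);i=1+np.argmax(st[1:,4]);r=cv2.minAreaRect(np.argwhere(l==i)[:,::-1].astype(np.float32));print("floor",st[i],r,[wz(q,.105,o).round(4) for q in cv2.boxPoints(r)],wz(r[0],.105,o))
# box front edge / hatch edges direction
print([wz(q,.11,o).round(4) for q in((0,88),(377,56))])
E
```

```text
circle [0.54316461 0.01472338] 0.04027688875579802
white [222.85714286 187.92857143] [ 0.53367759 -0.02238378] 0.03830071621224537 -104.34134827412865
red [nan nan] [nan nan] nan nan
green [259.67592593 134.08333333] [0.49788794 0.02447364] 0.046314615174689995 167.8470409057981
floor [ 231  173   67   24 1477] ((263.9583740234375, 184.2901611328125), (66.17086791992188, 22.50537109375), 1.0416268110275269) [array([ 0.5465, -0.021 ]), array([ 0.5253, -0.0131]), array([0.5459, 0.0468]), array([0.5675, 0.0403])] [0.54617038 0.01328583]
[array([ 0.3922, -0.1779]), array([0.4672, 0.1383])]<stdin>:8: RuntimeWarning: Mean of empty slice.
  ret = um.true_divide(
```

To row units: 0.106 m / 0.6 = 0.1767, -0.0075 m / 0.6 = -0.0125.

```bash
python3 drive.py '{"dx":[-0.0067, -0.0067, -0.0067, -0.0067, -0.0067], "dy":[-0.0125, -0.0125, -0.0125, -0.0125, -0.0125], "dz":[0.05, 0.1, 0.15, 0.1767, 0.1767], "drx":[0, 0, 0, 0, 0], "dry":[0, 0, 0, 0, 0], "drz":[0, 0, 0, 0, 0]}'
python3 - <<'E'
from h import *
o=env.get_obs();print(o['tcp_pos'],o['tcp_rot'],o['contact_force'])
a=env.snapshot("wrist")[120:384,130:390];b=env.snapshot("side")[150:260,200:310]
cv2.imwrite("pics/c2.png",np.hstack([cv2.resize(a,(400,400)),cv2.resize(b,(400,400),interpolation=cv2.INTER_CUBIC)]))
E
```

```text
time_s: 4.05
tcp_pos: [0.5403, 0.0016, 0.1235]
tcp_rot: [-179.9, -0.2, 162.2]
contact_force: [-0.3, -0.8, -0.7]
opening: 0.0
grasp_force: 0.0
[0.5403091  0.00162743 0.12348761] [-179.92820946   -0.20933772  162.23224369] [-0.2515508  -0.84469382 -0.72502833]
```

View pics/c2.png

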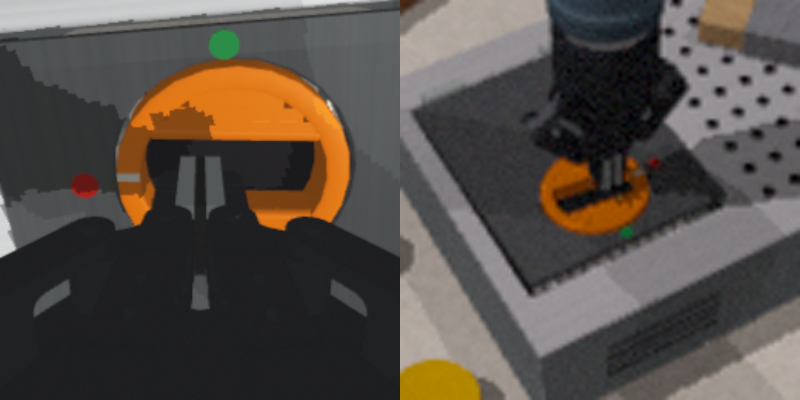

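The closed tip stands over the slot near its mark end: the fingertips are at crop (200,160), inside the slot mouth, which spans x 148–313. I'll descend in small steps and watch the force.

To row units: 0.015 m / 0.6 = 0.025, 0.012 m / 0.6 = 0.02.

```bash
python3 drive.py '{"dx":[0, 0, 0, 0, 0], "dy":[0, 0, 0, 0, 0], "dz":[0.005, 0.01, 0.015, 0.02, 0.025], "drx":[0, 0, 0, 0, 0], "dry":[0, 0, 0, 0, 0], "drz":[0, 0, 0, 0, 0]}'; python3 drive.py '{"dx":[0, 0, 0], "dy":[0, 0, 0], "dz":[0.0033, 0.0067, 0.0067], "drx":[0, 0, 0], "dry":[0, 0, 0], "drz":[0, 0, 0]}'
```

```text
time_s: 4.65
tcp_pos: [0.5418, 0.0017, 0.1101]
tcp_rot: [-180.0, 0.0, 162.3]
contact_force: [1.0, 0.2, -0.4]
opening: -0.0005
grasp_force: 0.0
time_s: 4.95
tcp_pos: [0.5416, 0.0018, 0.106]
tcp_rot: [-180.0, -0.0, 162.3]
contact_force: [-1.0, -0.1, 0.5]
opening: 0.0002
grasp_force: 0.0
```

To row units: 0.008 m / 0.6 = 0.0133, 0.006 m / 0.6 = 0.01.

```bash
python3 drive.py '{"dx":[0, 0, 0, 0, 0], "dy":[0, 0, 0, 0, 0], "dz":[0.0033, 0.0067, 0.01, 0.0133, 0.0133], "drx":[0, 0, 0, 0, 0], "dry":[0, 0, 0, 0, 0], "drz":[0, 0, 0, 0, 0]}'; python3 drive.py '{"dx":[0, 0, 0], "dy":[0, 0, 0], "dz":[0.0025, 0.005, 0.005], "drx":[0, 0, 0], "dry":[0, 0, 0], "drz":[0, 0, 0]}'
```

```text
time_s: 5.45
tcp_pos: [0.5422, 0.0017, 0.0984]
tcp_rot: [180.0, 0.0, 162.3]
contact_force: [0.7, -1.2, 5.1]
opening: -0.0004
grasp_force: 2.2
time_s: 5.75
tcp_pos: [0.5424, 0.0017, 0.0956]
tcp_rot: [180.0, 0.1, 162.3]
contact_force: [-0.5, -0.4, 6.2]
opening: -0.0
grasp_force: 3.2
```

To row units: 0.0077 m / 0.6 = 0.0128, 0.0064 m / 0.6 = 0.0107, 40 degrees / 90 = 0.4444.

```bash
python3 drive.py '{"dx":[0.0028, 0.0055, 0.0082, 0.0107, 0.0128], "dy":[0.0002, 0.0008, 0.0017, 0.003, 0.0047], "dz":[0, 0, 0, 0, 0], "drx":[0, 0, 0, 0, 0], "dry":[0, 0, 0, 0, 0], "drz":[0.0889, 0.1778, 0.2667, 0.3556, 0.4444]}'
python3 - <<'E'
from h import *
o=env.get_obs();print(o['contact_force'],o['wrist_torque'])
a=env.snapshot("wrist")[120:384,130:390];b=env.snapshot("side")[150:260,200:310]
cv2.imwrite("pics/c3.png",np.hstack([cv2.resize(a,(400,400)),cv2.resize(b,(400,400),interpolation=cv2.INTER_CUBIC)]))
E
```

```text
time_s: 6.25
tcp_pos: [0.5371, 0.0051, 0.0961]
tcp_rot: [179.9, 0.2, 121.9]
contact_force: [2.1, -4.8, 5.9]
opening: 0.0001
grasp_force: 5.0
[ 2.09138893 -4.80013272  5.92487556] [-1.10617118 -0.53795632  0.03627777]
```

View pics/c3.png

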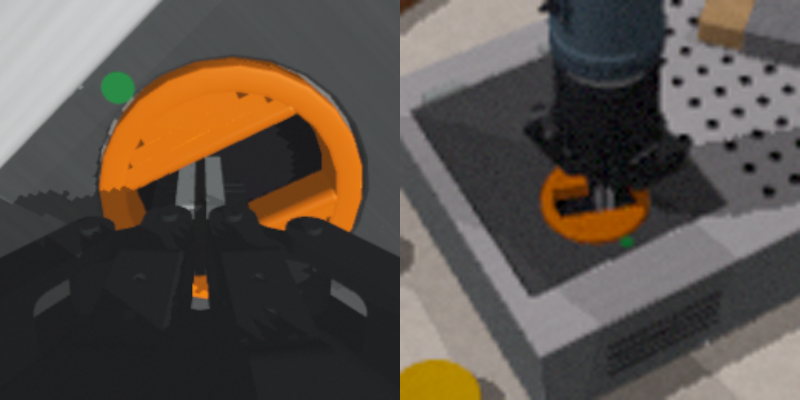

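The dial is turning but lags the tool by about 20°: the slot is tilted about 20° in the wrist view. The remaining sweep has to overdrive by that much.

To row units: 0.0077 m / 0.6 = 0.0128, 0.0005 m / 0.6 = 0.0008, 40 degrees / 90 = 0.4444.

```bash
python3 drive.py '{"dx":[0.0028, 0.0055, 0.0082, 0.0107, 0.0128], "dy":[0.0002, 0.0008, 0.0017, 0.003, 0.0047], "dz":[0.0008, 0.0008, 0.0008, 0.0008, 0.0008], "drx":[0, 0, 0, 0, 0], "dry":[0, 0, 0, 0, 0], "drz":[0.0889, 0.1778, 0.2667, 0.3556, 0.4444]}'; python3 -c "
from h import *
o=env.get_obs();print(o['q'],o['contact_force'],o['wrist_torque'])
a=env.snapshot('wrist')[120:384,130:390];b=env.snapshot('side')[150:260,200:310]
cv2.imwrite('pics/c4.png',np.hstack([cv2.resize(a,(400,400)),cv2.resize(b,(400,400),interpolation=cv2.INTER_CUBIC)]))"
```

```text
time_s: 6.85
tcp_pos: [0.5337, 0.0112, 0.095]
tcp_rot: [180.0, 0.2, 81.8]
contact_force: [-1.1, -8.3, 6.2]
opening: -0.0002
grasp_force: 5.7
[ 12.65850311  32.96071315 -24.31882868 110.17421183  20.30842242
  41.10670466 -31.89359975] [-1.08351188 -8.33149417  6.23525028] [-1.82258486  0.12310651 -0.0089894 ]
```

View pics/c4.png

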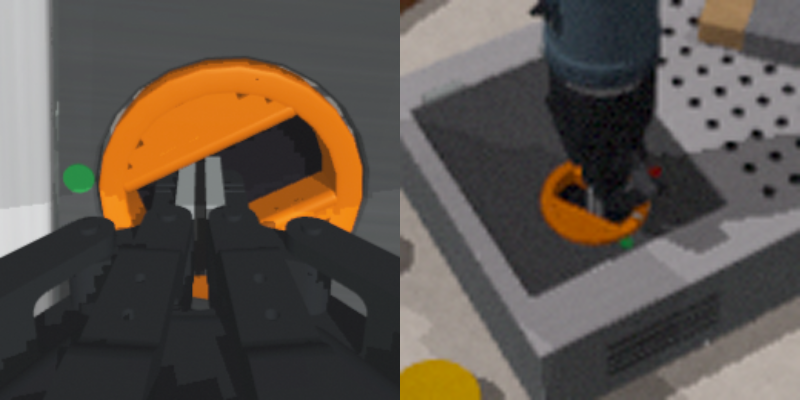

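The dial follows at a constant lag of about 20° and is now around 66°. I continue to the stop.

To row units: 0.0057 m / 0.6 = 0.0095, 0.0049 m / 0.6 = 0.0082, 28 degrees / 90 = 0.3111.

```bash
python3 drive.py '{"dx":[0.0028, 0.0055, 0.0082, 0.0095, 0.0095], "dy":[0.0002, 0.0008, 0.0017, 0.0023, 0.0023], "dz":[0, 0, 0, 0, 0], "drx":[0, 0, 0, 0, 0], "dry":[0, 0, 0, 0, 0], "drz":[0.0889, 0.1778, 0.2667, 0.3111, 0.3111]}'; python3 -c "
from h import *
o=env.get_obs();print(o['q'],o['contact_force'],o['wrist_torque'])
a=env.snapshot('wrist')[120:384,130:390];b=env.snapshot('side')[150:260,200:310]
cv2.imwrite('pics/c5.png',np.hstack([cv2.resize(a,(400,400)),cv2.resize(b,(400,400),interpolation=cv2.INTER_CUBIC)]))"
```

```text
time_s: 7.45
tcp_pos: [0.5345, 0.0166, 0.0946]
tcp_rot: [180.0, 0.3, 54.0]
contact_force: [-2.1, -7.5, 6.2]
opening: -0.0002
grasp_force: 6.2
[  6.76634308  32.05584374 -17.39680952 110.23543876  14.67314458
  40.03967772 -55.44649102] [-2.1153023  -7.47679317  6.24133614] [-1.76127857  0.56272205 -0.0145816 ]
```

View pics/c5.png

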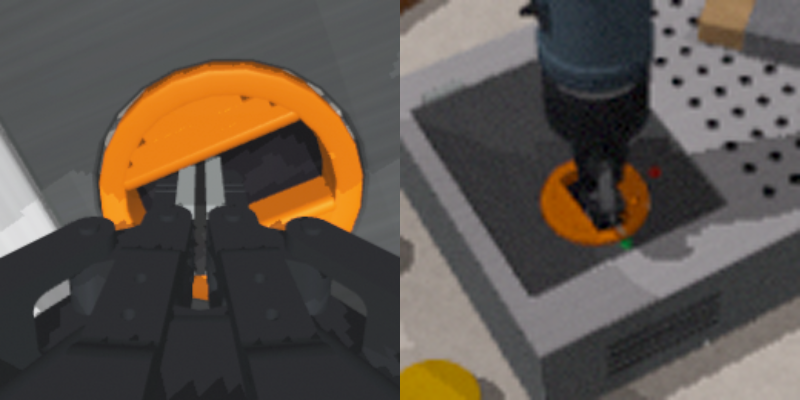

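To row units: 0.003 m / 0.6 = 0.005, 0.002 m / 0.6 = 0.0033, 8 degrees / 90 = 0.0889.

```bash
python3 drive.py '{"dx":[0.0017, 0.0033, 0.005, 0.005], "dy":[0, 0.0003, 0.0005, 0.0005], "dz":[0, 0, 0, 0], "drx":[0, 0, 0, 0], "dry":[0, 0, 0, 0], "drz":[0.0444, 0.0889, 0.0889, 0.0889]}'; python3 drive.py '{"dx":[0.0017, 0.0033, 0.0033], "dy":[0, 0, 0], "dz":[0, 0, 0], "drx":[0, 0, 0], "dry":[0, 0, 0], "drz":[0, 0, 0]}'
```

```text
time_s: 7.95
tcp_pos: [0.5339, 0.0172, 0.0941]
tcp_rot: [-179.9, 0.6, 46.1]
contact_force: [-7.7, -12.2, 11.5]
opening: 0.0002
grasp_force: 11.4
time_s: 8.25
tcp_pos: [0.534, 0.0172, 0.094]
tcp_rot: [-179.9, 0.8, 46.1]
contact_force: [-12.5, -14.5, 16.9]
opening: 0.0001
grasp_force: 13.9
```

The tip no longer moves while the force rises from 7 to 19 N sideways, so the dial is at its stop. I back off within the play, then lift.

To row units: -0.005 m / 0.6 = -0.0083, -0.002 m / 0.6 = -0.0033.

```bash
python3 drive.py '{"dx":[-0.0033, -0.0083, -0.0083], "dy":[0, 0, 0], "dz":[0, 0, 0], "drx":[0, 0, 0], "dry":[0, 0, 0], "drz":[0, 0, 0]}'; python3 drive.py '{"dx":[0, 0, 0, 0, 0], "dy":[0, 0, 0, 0, 0], "dz":[-0.005, -0.01, -0.02, -0.0333, -0.05], "drx":[0, 0, 0, 0, 0], "dry":[0, 0, 0, 0, 0], "drz":[0, 0, 0, 0, 0]}'; python3 drive.py '{"dx":[0, 0, 0, 0], "dy":[0, 0, 0, 0], "dz":[-0.0667, -0.1333, -0.2, -0.2], "drx":[0, 0, 0, 0], "dry":[0, 0, 0, 0], "drz":[0, 0, 0, 0]}'
python3 -c "
from h import *
o=env.get_obs();print(o['tcp_pos'],o['contact_force'])
a=env.snapshot('wrist')[90:290,140:360];b=env.snapshot('side')[150:260,200:310]
cv2.imwrite('pics/c6.png',np.hstack([cv2.resize(a,(400,400)),cv2.resize(b,(400,400),interpolation=cv2.INTER_CUBIC)]))
cv2.imwrite('pics/w6.png',env.snapshot('wrist'))"
```

```text
time_s: 8.55
tcp_pos: [0.5337, 0.017, 0.0944]
tcp_rot: [-180.0, 0.3, 46.2]
contact_force: [-3.5, -7.0, 6.3]
opening: 0.0001
grasp_force: 7.0
time_s: 9.05
tcp_pos: [0.5351, 0.0206, 0.1248]
tcp_rot: [-179.9, 0.0, 46.3]
contact_force: [-0.6, -0.6, 0.2]
opening: -0.0002
grasp_force: 0.0
time_s: 9.45
tcp_pos: [0.5393, 0.0216, 0.251]
tcp_rot: [179.6, -0.5, 46.3]
contact_force: [0.9, 0.7, -0.3]
opening: -0.0001
grasp_force: 0.0
[0.53925699 0.02156102 0.25097248] [ 0.94845186  0.6955882  -0.29628121]
```

View pics/c6.png

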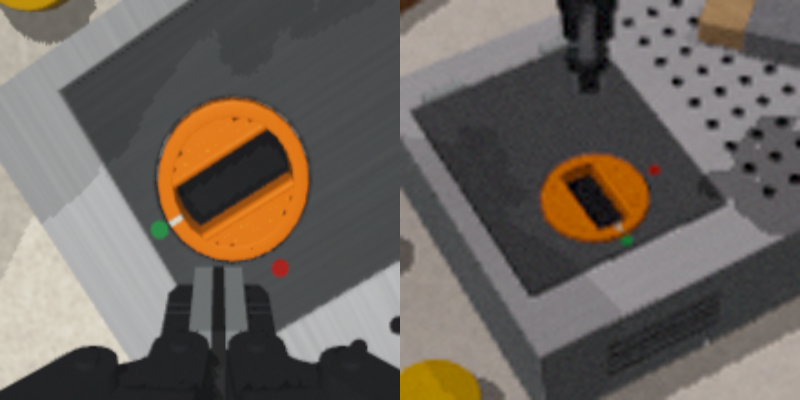

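The white mark points at the green dot and the hatch edge shows no gap. One numeric check before handing in.

```bash
python3 - <<'E'
from h import *
o=env.get_obs();im=cv2.imread("pics/w6.png");h=cv2.cvtColor(im,cv2.COLOR_BGR2HSV)
s=np.s_[90:290,140:360];O=np.array([140,90])
def pts(lo,hi):return np.argwhere(cv2.inRange(h,lo,hi)[s]>0)[:,::-1]+O
cs,_=cv2.findContours(cv2.inRange(h,(4,190,60),(20,255,255))[s].copy(),0,1);c=max(cs,key=cv2.contourArea)[:,0]+O
P=np.array([wz(q,.113,o) for q in c]);ctr,r=cv2.minEnclosingCircle(P.astype(np.float32));ctr=np.array(ctr)
print(ctr,r)
g=wz(pts((50,90,40),(75,255,255)).mean(0),.11,o);rd=wz(pts((0,150,60),(3,255,255)).mean(0),.11,o) 
w=pts((0,0,150),(180,60,255));W=np.array([wz(q,.113,o) for q in w]);d=np.hypot(*(W-ctr).T);w=W[(d>.033)&(d<.041)].mean(0)
for n,p in(("green",g),("red",rd),("mark",w)):v=p-ctr;print(n,p,np.hypot(*v),np.degrees(np.arctan2(v[1],v[0])))
E
```

```text
[0.54405612 0.01387365] 0.042196620255708694Traceback (most recent call last):
  File "<stdin>", line 9, in <module>
  File "h.py", line 20, in wz
    p=env.camera_params("wrist");K=p['camera_matrix'];T=p['tool_from_camera']
ValueError: time passes only in moves, steps and waits
```

```bash
python3 - <<'E'
from h import *
o=env.get_obs();im=cv2.imread("pics/w6.png");h=cv2.cvtColor(im,cv2.COLOR_BGR2HSV)
s=np.s_[90:290,140:360];O=np.array([140,90]);ctr=np.array([.54406,.01387])
def pts(lo,hi):return np.argwhere(cv2.inRange(h,lo,hi)[s]>0)[:,::-1]+O
g=wz(pts((50,90,40),(75,255,255)).mean(0),.11,o)
m=pts((0,0,140),(180,90,255));m=m[np.hypot(*(m-[237,200]).T)<8]
w=wz(m.mean(0),.113,o)
for n,p in(("green",g),("mark",w)):v=p-ctr;print(n,p,np.hypot(*v),np.degrees(np.arctan2(v[1],v[0])))
E
```

```text
green [0.495754   0.02417735] 0.049393433704054655 167.9550819083336
mark [0.50696153 0.02162226] 0.03789978506559041 168.1970587600905
```

```bash
python3 -c "
from station import env
print(env.sign_off())"
```

```text
the job is handed in; nothing more can be done
None
```

The hatch is pushed flush and the dial is turned to its locked stop, with the white mark within about 0.3° of the green dot in the wrist camera. The hand is clear of the box, none of the bystanders was touched, and the job was handed in at about 9.6 s; no verdict was returned.

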